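Stack the setting discs and index the measuring slide

TASK

Set up the profile scanner's reference: lay the large steel disc flat and centred on the round stage of the slide, and the small disc centred on top of it. Then grip the black handle and push the slide away from its loading end until you feel its spring ball drop into the notch, and finish there, still gripping the handle with the ball seated and the stack undisturbed (the notch has been clamped at an unknown place under the seal, and the end stop lies beyond it). Leave the vee block, the blue fixture and the jog controller where they are.

Things in the scene. Friction and masses are not known exactly. Their poses are not given: they have to be found in the camera images.
- station: Grey fixed slide base, 210 x 340 x 30 mm high, two rails along y. Origin on the desk; spans x -95 to +115, y -170 to +170 mm of it, turned up to 0.2 rad. x points away from the robot, y the way the slide travels from its loading end. A black scanner bar (top 64 mm above the desk) stands at x +85 to +115 mm.
- stage_top (a point): Centre of the top face of the slide's stage, a flat dark steel round plate, 84 mm diameter, level, 56 mm above the desk; axes parallel to the station's. The slide's aluminium plate under it (top 50 mm above the desk) spans x -90 to +45 mm, y -45 to +45 mm from here.
- slide: The slide with stage and handle. Origin on the stage axis, 37 mm above the desk, axes parallel to the station's. Its y in the station frame is -75 mm at the loading end (starts at -75 to -55), end stop at +65 mm. Plain drag about 2 to 4 N; stays where left. Its spring ball runs on a hidden strip with one notch, met with the slide's y between -25 and +12 mm, different each time (see plunger).
- plunger (a joint): Drop of the spring ball and its pin (12 mm steel button on the plate between stage and handle, top 62 mm above the desk) in m: 0 on the strip, 0.0025 seated. Nearing the notch the drag vanishes and the ball pulls the slide forward (about 3 N felt) within 6 mm, then 3 to 4 mm of little force (seated), then resistance rising to about 13 N over 3 mm, after which it climbs out.
- handle (a point): Black upright rectangular handle fixed on the slide, 24 (x) by 20 (y, along the rails) by 50 mm high; this is the centre of its foot, 50 mm above the desk, 75 mm from the stage centre towards the robot (station -x); top 100 mm above the desk. Axes parallel to the station's. Grip its 20 mm width from above.
- disc_large: Plain steel disc, 60 mm diameter, 14 mm thick, about 0.3 kg, lying flat on the desk. Origin at the centre of its underside, z up.
- disc_small: Plain steel disc, 40 mm diameter, 14 mm thick, about 0.14 kg, lying flat on the desk. Origin at the centre of its underside, z up. Which disc lies nearer to the robot varies.
- vblock: Bystander: dark steel vee block, 60 x 72 mm, with a bright 27 mm shaft, 110 mm long along y, lying in it; 47 mm high in all. Origin under its centre.
- fixture: Bystander: blue plastic inspection fixture, 75 x 110 mm, 42 mm high. Origin under its centre.
- jog: Bystander: grey hand controller with a black jog wheel, 60 x 90 mm, 38 mm high. Origin under its centre.
Not all that is in view belongs to the job. Leave any brown, red or turquoise look-alike of the disc_small alone.

How it is judged:
On the way, in this order (a step that is already met when the one before it is completed fails the run):
1. the large disc lies flat and centred on the stage, let go (horizontal distance between disc_large and stage_top below 0.005 m and z of disc_large in the frame of stage_top between -0.003 and 0.003 m and angle between disc_large's own z axis and vertical below 0.1 rad and contact force between the fingers and disc_large below 0.1 N and linear speed of disc_large below 0.02 m/s), for 0.2 s.
2. the small disc lies centred on the large one, let go, while the ball has not yet dropped into the notch (all of step 1 and horizontal distance between disc_small and disc_large below 0.005 m and z of disc_small in the frame of stage_top between 0.011 and 0.017 m and angle between disc_small's own z axis and vertical below 0.1 rad and contact force between the fingers and disc_small below 0.1 N and linear speed of disc_small below 0.02 m/s and value of joint plunger below 0.001 m), for 0.2 s.
At the end, for the whole second after the job is handed in: Ball seated in the notch (dropped over 1.5 mm), slide still, fingers on the handle (over 3 N, grasp point 12 to 65 mm from its foot centre), large disc flat on the stage and small disc flat on it, each centred within 5 mm, still and untouched (all of step 1 and horizontal distance between disc_small and disc_large below 0.005 m and z of disc_small in the frame of stage_top between 0.011 and 0.017 m and angle between disc_small's own z axis and vertical below 0.1 rad and contact force between the fingers and disc_small below 0.1 N and linear speed of disc_small below 0.02 m/s and value of joint plunger above 0.0015 m and linear speed of slide below 0.01 m/s and contact force between the fingers and slide above 3 N and distance between the grasp point and handle between 0.012 and 0.065 m); the arm keeps its last pose, push and grip.
It fails at once if the vee block is shifted by more than 20 mm (distance of vblock from where it was at the start of the episode above 0.02 m).
It fails at once if the blue fixture is shifted by more than 20 mm (distance of fixture from where it was at the start of the episode above 0.02 m).
It fails at once if the jog controller is shifted by more than 20 mm (distance of jog from where it was at the start of the episode above 0.02 m).
It also fails if it takes over 72 s, if anything falls off the work surface, if the arm or the gripper's body presses on something with over 40 N, if the wrist force passes 120 N, or if a joint passes its speed limit or range.

ROBOT

A 6-joint arm with a two-finger parallel gripper is mounted at the origin on the work surface. World frame = base frame: x ahead of the robot, y to its left, z up, the work surface at z = 0. Lengths are in m, angles in rad, forces in N, time in s.
With the tool pointing down it reaches from about 0.3 to 0.875 m from the base axis. Payload 6.4 kg.
Tool frame: the origin (TCP) lies at the very end of the fingers, on their centre line; the grasp point (between the pads) lies 19 mm behind it (r.grip_point_offset is the distance from the TCP to the grasp point, in m); z points along the fingers, y is the line along which they close (so a half turn about z gives the same grasp; the last joint's range is limited). The gripper opens to 85 mm and grips with 20 to 120 N. Pads are 22 mm wide; open, the fingers measure 114 mm over their backs; the gripper's body (76 mm by 85 mm) begins 54 mm behind the grasp point. The pads swing forward as they close: fully open they stand 13 mm farther back than shut.
Start: joints at [1.086, 0.181, 1.607, -0, 1.354, -0.206], TCP at [0.158, 0.553, 0.231] pointing down, gripper open.
Joint ranges: [-2.99, 2.99], [-0.89, 2.07], [0.3, 2.58], [-1.14, 4.28], [0, 2.63], [-3.12, 3.12]. Speed limits (rad/s): [2.57, 2.57, 3.01, 3.14, 3.14, 3.14].

INTERFACE

Orientations are given as a 3x3 rotation matrix whose columns are the frame's x, y, z axes.
In Python, from bench import monitor, vision, close_job, r gives the robot as it stands.
- The arm moves only by the shell command python3 -m pendant 'ROWS' [FORCE]. ROWS is JSON, a list that holds one entry, the list of rows, each a list of 5 numbers: the opening in per cent of the stroke, from 0 (shut) to 100 (fully open), then the shift along the tool's x, y, z normalised to -1 to 1, where 1 is 75 cm, then the turn about the tool's z normalised to -1 to 1, where 1 is pi rad. A call has 1 to 5 rows; each row is the pose to reach, as a shift and turn from the pose commanded when the call began, along the tool's axes at that moment, turning the shorter way round; what a row does not reach only later rows make up. A row lasts 1/10 s, in which the tool goes at most 50 mm and 8.59 degrees, less where a joint would pass 70% of its speed; a pose out of reach is approached as far as the arm can. A call with a number of a shift or a turn outside -1 to 1 is refused whole. A call with a gripper value outside its range is refused whole. The fingers move at their own pace and stop on an object; FORCE is the grip in N (left out, the last holds). Time passes only in rows, so rows that repeat a pose let the fingers close. It gives the time, the measured TCP pose, the force, the opening and the grip force at its end, in the units of the state.
- monitor.get_obs(): the state, without advancing time (a new reading comes with each control period).
- vision.get_image(name): name is "scene" or "top" or "wrist"; returns (picture, depth): 384x512x3 uint8, red, green, blue; 384x512 float32, m along the optical axis (not along the pixel's ray), 0 where there is no reading.
- vision.get_calibration(name): a dict with "fovy" (degrees; the focal length in pixels is half the picture's height over the tangent of half this angle, whatever the lens; pixels are square), "cx", "cy" (the principal point, pixels), "k1" (the pictures are not rectified: a ray, as slopes to the right and down, at radius r is drawn at 1 + k1 r^2 times it, then the intrinsics apply), "R" (3x3) and "t" (3): a world point X has camera coordinates R X + t; the wrist camera has in their place "hand_eye" (4x4, takes a point from camera to tool coordinates, whose origin is the TCP and whose axes are the flange's). Camera axes: x right, y down, z forward; pixel columns grow to the right and rows downward; lengths in m; the calibration is good to about 2 mm. A picture is of the moment at which its call begins: read the wrist's pose just before it. get_calibration takes no time and is no camera call.
- close_job(): hands the job in; it is judged then, once.
The state is a dict: "clock": time; "joints": joint angles; "dq": joint speeds; "joint_efforts": joint torques, N m; "position": TCP position; "orientation": TCP orientation; "wrist_force": force on the tool from outside, world axes, zero at the start; "wrist_torque": the same for the moment, N m; "finger_gap": finger opening in m; "finger_force": force on a finger pad.
Only numpy, scipy, OpenCV 4.12 (cv2) and the standard library are available. Lean on these libraries where they do the work, as an engineer would, in place of code of your own. Each camera call takes 0.05 s, during which the arm holds its last target. There are 200 camera calls.

## Working session

There is one attempt and no reset: what is moved stays moved. The work goes in short steps, Python scripts to look and compute and a shell command to move; the robot and the scene stay as the last step left them, time stands still between calls to the robot, and variables do not carry over. Pictures are saved under pics/ and viewed, at most 10 in all, crops included, and the job is handed in when it is done.

```bash
ls; mkdir -p pics; cat > h.py <<'E'
import numpy as np, cv2
from bench import monitor, vision, r
def cam(name):
    s=monitor.get_obs(); im,d=vision.get_image(name); c=vision.get_calibration(name)
    if 'hand_eye' in c:
        T=np.eye(4); T[:3,:3]=np.array(s['orientation']).reshape(3,3); T[:3,3]=s['position']
        M=T@np.array(c['hand_eye'])
    else:
        M=np.eye(4); R=np.array(c['R']); M[:3,:3]=R.T; M[:3,3]=-R.T@np.array(c['t'])
    f=192/np.tan(np.radians(c['fovy'])/2)
    return im,d,c,M,f
def rays(px,c,f):
    px=np.asarray(px,float); q=(px-[c['cx'],c['cy']])/f; u=q.copy()
    for _ in range(20): u=q/(1+c['k1']*(u**2).sum(-1,keepdims=True))
    return np.concatenate([u,np.ones(u.shape[:-1]+(1,))],-1)
def onplane(px,z,c,M,f):
    v=rays(px,c,f)@M[:3,:3].T; o=M[:3,3]
    return o+v*((z-o[2])/v[...,2])[...,None]
def cloud(d,c,M,f):
    g=np.stack(np.meshgrid(np.arange(512),np.arange(384)),-1)
    P=rays(g,c,f)*d[...,None]
    return P@M[:3,:3].T+M[:3,3]
E
python3 - <<'E'
from h import *
print({k:np.round(v,4).tolist() for k,v in monitor.get_obs().items()})
a=cam('top');cv2.imwrite('pics/top.png',a[0][...,::-1]);print(a[2])
np.savez('top.npz',im=a[0],d=a[1],M=a[3],f=a[4])
b=cam('scene');cv2.imwrite('pics/scene.png',b[0][...,::-1]);print(b[2])
print(vision.get_calibration('wrist'))
E
```

```text
pics
{'clock': 0.0, 'joints': [1.0857, 0.1816, 1.608, 0.0, 1.3538, -0.2063], 'dq': [0.0, -0.0004, 0.0004, 0.0003, -0.0003, 0.0023], 'joint_efforts': [-0.0, -44.4862, -35.134, -0.0001, 0.0089, 0.0], 'position': [0.158, 0.5523, 0.2304], 'orientation': [[-0.9614, 0.2752, -0.0009], [0.2752, 0.9614, -0.0016], [0.0004, -0.0018, -1.0]], 'wrist_force': [0.0846, 0.3503, -0.0715], 'wrist_torque': [-0.0065, 0.0308, -0.0007], 'finger_force': 0.0, 'finger_gap': 0.0856}
{'fovy': 46.16854207314953, 'cx': 252.23678818177777, 'cy': 186.54927969049018, 'k1': -0.17115335137660265, 'R': array([[-0.01863028, -0.99965851, -0.01832397],
       [-0.99013134,  0.02099259, -0.13856129],
       [ 0.13889865,  0.0155617 , -0.99018433]]), 't': array([0.00291065, 0.54091159, 1.15597418])}
{'fovy': 55.39972783035037, 'cx': 257.6463061941947, 'cy': 190.7393205755755, 'k1': -0.014697920495860084, 'R': array([[ 0.84953654,  0.52720414, -0.01853269],
       [ 0.37283   , -0.6248907 , -0.68593688],
       [-0.37320968,  0.5758189 , -0.727425  ]]), 't': array([-0.44975051, -0.17628505,  1.16362509])}
{'fovy': 66.55767393563094, 'cx': 251.50771841930987, 'cy': 193.43903540190104, 'k1': -0.01576108342617323, 'hand_eye': array([[ 1.16789678e-04, -9.56607046e-01, -2.91381101e-01,
         7.39289546e-02],
       [ 9.99999955e-01,  3.09468424e-05,  2.99215374e-04,
         2.27554576e-04],
       [-2.77214210e-04, -2.91381123e-01,  9.56607006e-01,
        -1.41467451e-01],
       [ 0.00000000e+00,  0.00000000e+00,  0.00000000e+00,
         1.00000000e+00]])}
```

View pics/top.png

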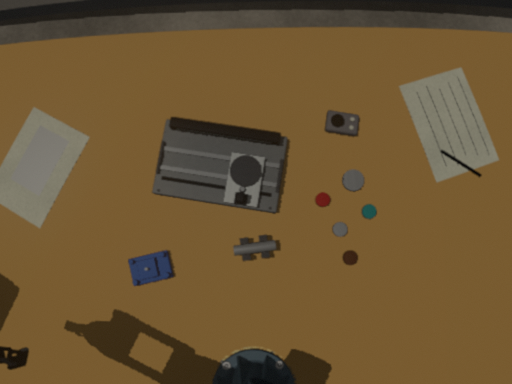

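View pics/scene.png

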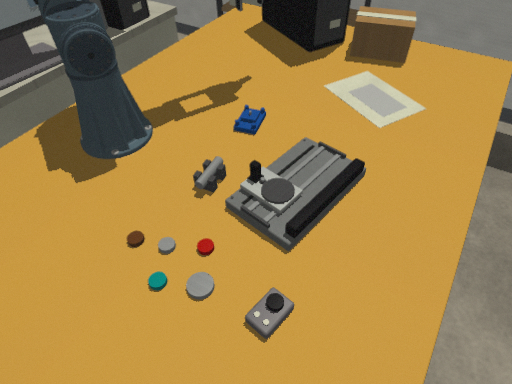

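The top view shows the stage at (246,171) and the handle at (240,198). The large disc is at (353,181) and the small grey disc at (340,229). The look-alikes are red (323,200), teal (369,212) and brown (350,258). The loading end is on the right, at world -y.

```bash
python3 - <<'E'
from h import *
z=np.load('top.npz'); c=vision.get_calibration('top'); M,f=z['M'],z['f']; P=cloud(z['d'],c,M,f)
for n,p,h in [('stage',(246,171),.056),('large',(353,181),.014),('small',(340,229),.014),('red',(323,200),.014),('teal',(369,212),.014),('brown',(350,258),.014),('handle',(240.5,197.5),.1)]:
    q=onplane(np.array(p),h,c,M,f); 
    D=np.linalg.norm(P[...,:2]-q[:2],axis=-1); m=(D<.055)&(abs(P[...,2]-h)<.005)
    g=P[m]; 
    print(n,q.round(4),m.sum(),(cv2.minEnclosingCircle(g[:,:2].astype(np.float32)) if m.sum() else 0), g.mean(0).round(4))
# station: base-level points z~.03
m=(abs(P[...,2]-.03)<.006)|(abs(P[...,2]-.064)<.006)
m&=(P[...,0]>.35)&(P[...,0]<.72)&(abs(P[...,1])<.4)
lab=cv2.connectedComponentsWithStats(m.astype(np.uint8)); i=1+lab[2][1:,4].argmax()
b=(abs(P[...,2]-.064)<.004)&(P[...,0]>.35)&(P[...,0]<.75)&(abs(P[...,1])<.4)
for mm in (m,b): print(cv2.minAreaRect(P[mm][:,:2].astype(np.float32)), mm.sum())
big=cv2.resize(z['im'][100:290,130:390],None,fx=3,fy=3,interpolation=cv2.INTER_CUBIC);cv2.imwrite('pics/c1.png',big[...,::-1])
E
```

```text
stage [0.5798 0.0074 0.056 ] 876 ((0.5792019963264465, 0.008294308558106422), 0.053932201117277145) [0.5798 0.0098 0.0553]
large [ 0.5536 -0.2818  0.014 ] 362 ((0.5577134490013123, -0.28280097246170044), 0.031249942258000374) [ 0.5574 -0.2825  0.0134]
small [ 0.4244 -0.2405  0.014 ] 166 ((0.4248010814189911, -0.24025648832321167), 0.02009945549070835) [ 0.4243 -0.2401  0.0129]
red [ 0.5035 -0.1975  0.014 ] 159 ((0.5064375400543213, -0.19546344876289368), 0.019877610728144646) [ 0.5062 -0.1961  0.0135]
teal [ 0.4681 -0.3217  0.014 ] 163 ((0.47017902135849, -0.32150334119796753), 0.02037828229367733) [ 0.4701 -0.3219  0.0133]
brown [ 0.3463 -0.2646  0.014 ] 159 ((0.3485035002231598, -0.26476404070854187), 0.020040884613990784) [ 0.3484 -0.2647  0.0133]
handle [0.5051 0.0211 0.1   ] 75 ((0.5079842209815979, 0.022411659359931946), 0.013752063736319542) [0.5075 0.0223 0.0993]
((0.5352407097816467, 0.011781275272369385), (0.624031662940979, 0.36925607919692993), 89.99344635009766) 7626
((0.6248950958251953, 0.07505173981189728), (0.2970935106277466, 0.1693979948759079), 79.50898742675781) 1124
```

View pics/c1.png

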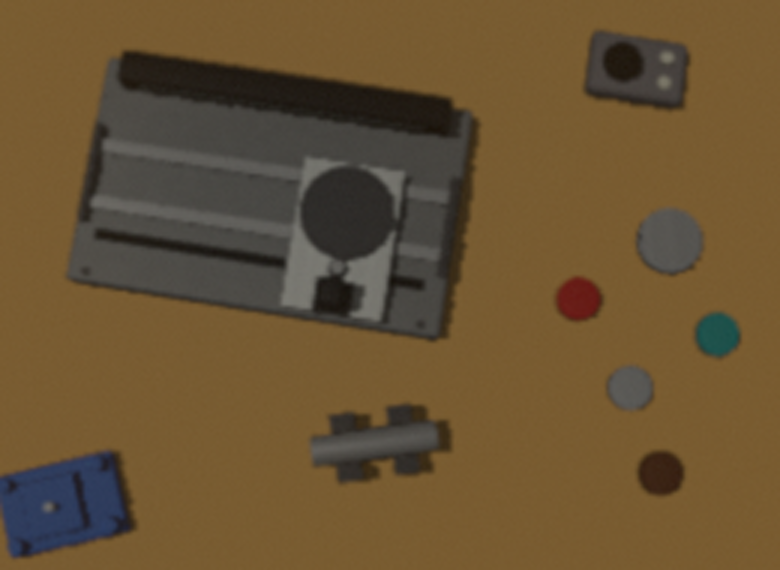

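```bash
cat > go.py <<'E'
# python3 go.py x y z [yangle deg]: prints normalised shift/turn to reach it
import sys; from h import *
s=monitor.get_obs(); R=np.array(s['orientation']).reshape(3,3); p=np.array(s['position'])
a=list(map(float,sys.argv[1:]))
d=R.T@(np.array(a[:3])-p)/.75
cur=np.degrees(np.arctan2(R[1,1],R[0,1])); t=-((a[3]-cur+90)%180-90)/180 if len(a)>3 else 0
print('t',round(float(s['clock']),2),'p',p.round(4),'yang',cur.round(2),'shift',d.round(4),'turn',round(t,4),'gap',np.round(s['finger_gap'],4),'F',np.round(s['wrist_force'],1),'ff',np.round(s['finger_force'],1),'j6',np.round(s['joints'][5],2))
E
python3 -m pendant '[[[100,-0.818,-0.924,0,-0.041],[100,-0.818,-0.924,0,-0.041],[100,-0.818,-0.924,0,-0.041],[100,-0.818,-0.924,0,-0.041],[100,-0.818,-0.924,0,-0.041]]]' 40
python3 go.py 0.557 -0.2825 0.23 81.4
```

```text
clock: 0.6
position: [0.2661, 0.3254, 0.2309]
orientation: [[-0.989, 0.149, -0.0], [0.149, 0.989, -0.0], [0.0, -0.0, -1.0]]
wrist_force: [0.1, -0.5, -0.0]
finger_gap: 0.0853
finger_force: 0.0
t 0.6 p [0.2661 0.3254 0.2309] yang 81.46 shift [-0.504  -0.744   0.0015] turn 0.0003 gap 0.0853 F [ 0.1 -0.5 -0. ] ff 0.0 j6 -0.82
```

```bash

python3 -m pendant '[[[100,-0.504,-0.744,0,0],[100,-0.504,-0.744,0,0],[100,-0.504,-0.744,0,0],[100,-0.504,-0.744,0,0],[100,-0.504,-0.744,0,0]]]' >/dev/null
python3 -m pendant '[[[100,-0.317,-0.468,0,0],[100,-0.317,-0.468,0,0],[100,-0.317,-0.468,0,0],[100,-0.317,-0.468,0,0],[100,-0.317,-0.468,0,0]]]' >/dev/null
python3 -m pendant '[[[100,-0.13,-0.192,0,0],[100,-0.13,-0.192,0,0],[100,-0.13,-0.192,0,0],[100,-0.13,-0.192,0,0],[100,-0.13,-0.192,0,0]]]' >/dev/null
python3 go.py 0.557 -0.2825 0.23 81.4
python3 - <<'E'
from h import *
im,d,c,M,f=cam('wrist'); cv2.imwrite('pics/w1.png',im[...,::-1]); P=cloud(d,c,M,f)
for q,rr in [((.557,-.2825),.045),((.4244,-.2403),.03)]:
    m=(np.linalg.norm(P[...,:2]-q,axis=-1)<rr)&(abs(P[...,2]-.014)<.005)
    if m.sum()>5: print(cv2.minEnclosingCircle(P[m][:,:2].astype(np.float32)),P[m].mean(0),m.sum())
E
```

```text
t 2.1 p [ 0.5565 -0.2841  0.2301] yang 81.22 shift [-0.0003  0.0022  0.0001] turn -0.001 gap 0.0856 F [-0.7 -0.4  0.6] ff 0.0 j6 -2.08
((0.557481586933136, -0.2828531563282013), 0.02993554063141346) [ 0.55670045 -0.28270849  0.0128125 ] 1755
((0.42479026317596436, -0.2406933307647705), 0.019866207614541054) [ 0.42487219 -0.24085539  0.01283644] 1061
```

View pics/w1.png

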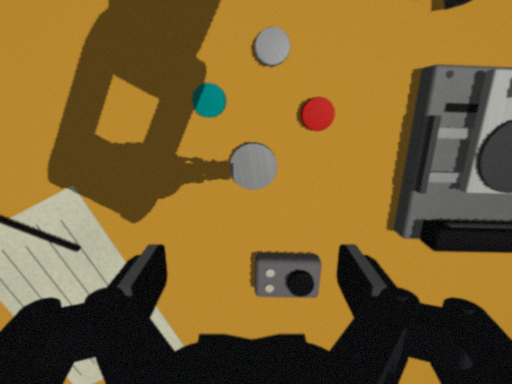

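The wrist view shows the large disc at (253,166) and the small one at (272,46), which agrees with the top view. Descending.

```bash

python3 -m pendant '[[[100,-0.001,0.001,0.267,0],[100,-0.001,0.001,0.267,0],[100,-0.001,0.001,0.267,0],[100,-0.001,0.001,0.267,0],[100,-0.001,0.001,0.267,0]]]' >/dev/null
python3 go.py 0.5575 -0.2828 0.001 81.4
```

```text
t 2.65 p [ 0.5511 -0.2744  0.0226] yang 81.46 shift [-0.0106 -0.0101  0.0286] turn 0.0004 gap 0.0855 F [-1.1  1.1 -1.7] ff 0.0 j6 -2.08
```

```bash

python3 -m pendant '[[[100,0,0,0,0],[100,0,0,0,0]]]' >/dev/null
python3 go.py 0.5575 -0.2828 0.001 81.4
```

```text
t 2.85 p [ 0.5592 -0.2812  0.0346] yang 81.44 shift [ 0.0022 -0.0023  0.0449] turn 0.0002 gap 0.0855 F [ 0.6 -0.6  0.6] ff 0.0 j6 -2.08
```

```bash

python3 -m pendant '[[[100,0.001,-0.001,0.012,0],[100,0.001,-0.001,0.024,0],[100,0.001,-0.001,0.036,0],[100,0.001,-0.001,0.04,0],[100,0.001,-0.001,0.04,0]]]' >/dev/null
python3 go.py 0.5575 -0.2828 0.001 81.4
```

```text
t 3.35 p [ 5.557e-01 -2.805e-01  1.000e-04] yang 81.4 shift [-0.0028 -0.0027 -0.0013] turn 0.0 gap 0.0853 F [ 0.2 -0.4 -0. ] ff 0.0 j6 -2.08
```

```bash

python3 -m pendant '[[[70,-0.001,-0.002,0,0],[60,-0.001,-0.002,0,0],[50,-0.001,-0.002,0,0],[40,-0.001,-0.002,0,0],[40,-0.001,-0.002,0,0]]]' 50 
python3 go.py 0.5575 -0.2828 0.001 81.4
python3 - <<'E'
from h import *
im,d,c,M,f=cam('wrist'); cv2.imwrite('pics/w2.png',im[...,::-1])
E
```

```text
clock: 3.85
position: [0.5575, -0.2833, 0.002]
orientation: [[-0.989, 0.15, 0.001], [0.15, 0.989, -0.001], [-0.002, -0.001, -1.0]]
wrist_force: [-1.5, -2.1, 5.3]
finger_gap: 0.0571
finger_force: 53.7
t 3.85 p [ 0.5575 -0.2833  0.002 ] yang 81.4 shift [0.0001 0.0006 0.0014] turn 0.0 gap 0.0571 F [-1.5 -2.1  5.3] ff 53.7 j6 -2.08
```

View pics/w2.png

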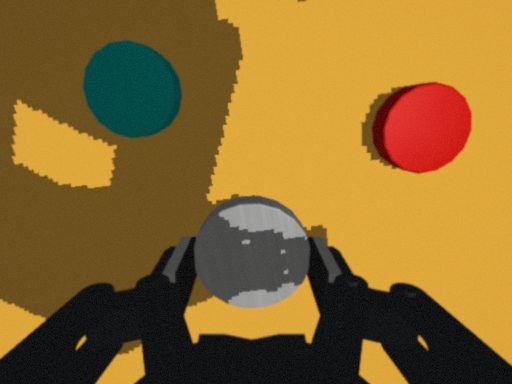

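The disc sits between the pads at (252,252), and I want its offset from the tool.

```bash

python3 - <<'E'
from h import *
im,d,c,M,f=cam('wrist'); P=cloud(d,c,M,f); s=monitor.get_obs()
m=(np.linalg.norm(P[...,:2]-[.5575,-.2828],axis=-1)<.045)&(P[...,2]>.009)&(P[...,2]<.018)
g=np.stack(np.meshgrid(np.arange(512),np.arange(384)),-1); m&=(g[...,0]>195)&(g[...,0]<309)&(g[...,1]<308)&(g[...,1]>195)
print(cv2.minEnclosingCircle(P[m][:,:2].astype(np.float32)),np.median(P[m],0),np.percentile(P[m],[1,99],0),s['position'])
E
```

```text
((0.5583377480506897, -0.2831672430038452), 0.030718589201569557) [ 0.55533239 -0.28256297  0.01281375] [[ 0.52910721 -0.30985358  0.01063274]
 [ 0.58494251 -0.25575869  0.01412318]] [ 0.55747649 -0.28324707  0.0020174 ]
```

```bash

python3 -m pendant '[[[40,0,0,-0.01,0],[40,0,0,-0.05,0],[40,0,0,-0.11,0],[40,0,0,-0.17,0],[40,0.01,0.03,-0.23,0]]]' >/dev/null
python3 -m pendant '[[[40,0.01,0.04,-0.05,0],[40,0.02,0.1,-0.09,0],[40,0.02,0.15,-0.09,0],[40,0.02,0.17,-0.09,0],[40,0.02,0.17,-0.09,0]]]' >/dev/null
python3 -m pendant '[[[40,0,0,0,0],[40,0,0,0,0]]]' >/dev/null
python3 go.py 0.5798 0.0074 0.15 81.4
cat > look.py <<'E'
from h import *; import sys
im,d,c,M,f=cam('wrist'); cv2.imwrite(sys.argv[1],im[...,::-1]); P=cloud(d,c,M,f)
D=np.linalg.norm(P[...,:2]-[.5798,.0074],axis=-1); g=im.max(-1)
m=(D<.06)&(abs(P[...,2]-.056)<.0045)
plate=(D<.13)&(abs(P[...,2]-.05)<.004)
st=m&(g<0.6*np.percentile(g[plate|m],85))
st=cv2.morphologyEx(st.astype(np.uint8),cv2.MORPH_OPEN,np.ones((5,5)))
lab=cv2.connectedComponentsWithStats(st); i=1+lab[2][1:,4].argmax(); st=lab[1]==i
cs,_=cv2.findContours(st.astype(np.uint8),0,1); cc=max(cs,key=len); h=cv2.convexHull(cc)
e=cv2.fitEllipse(h); print('ellipse',e, onplane(np.array(e[0]),.056,c,M,f))
B=onplane(h[:,0].astype(float),.056,c,M,f)[:,:2]
print('circ',cv2.minEnclosingCircle(B.astype(np.float32)),'mean z',P[st][:,2].mean())
A=np.c_[2*B,np.ones(len(B))]; s=np.linalg.lstsq(A,(B**2).sum(1),rcond=None)[0]; print('ls',s[:2],np.sqrt(s[2]+s[0]**2+s[1]**2))
hm=(D<.12)&(P[...,2]>.09)&(P[...,2]<.105)
if hm.sum()>20: print('handle',cv2.minAreaRect(P[hm][:,:2].astype(np.float32)),P[hm].mean(0))
pl=(D<.13)&(abs(P[...,2]-.053)<.006); print('plate rect',cv2.minAreaRect(P[pl][:,:2].astype(np.float32)))
E
python3 look.py pics/w3.png
```

```text
t 5.15 p [ 0.5566 -0.1323  0.2394] yang 81.34 shift [-0.0027  0.1887  0.1192] turn -0.0003 gap 0.0574 F [ 0.5  0.3 -1.9] ff 54.6 j6 -1.86
ellipse ((375.96856689453125, 173.94204711914062), (67.6844482421875, 75.53026580810547), 53.33534240722656) [0.57950619 0.00820543 0.056     ]
circ ((0.5807399749755859, 0.00840928964316845), 0.04204008728265762) mean z 0.054868872286088076
ls [0.58096844 0.00810507] 0.041426046880718305
handle ((0.5077849626541138, 0.021884199231863022), (0.020552612841129303, 0.02304115705192089), 80.66094207763672) [0.50741632 0.02030501 0.09769918]
plate rect ((0.5842651128768921, 0.03175602853298187), (0.14642895758152008, 0.1766398400068283), 79.2580337524414)
```

View pics/w3.png

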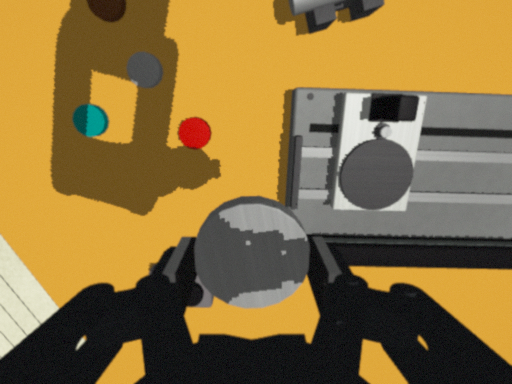

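```bash

python3 -m pendant '[[[40,-0.003,0.04,0.02,0.005],[40,-0.004,0.1,0.05,0.01],[40,-0.004,0.15,0.09,0.01],[40,-0.004,0.18,0.12,0.01],[40,-0.004,0.19,0.14,0.01]]]' >/dev/null
python3 -m pendant '[[[40,0,0,0,0],[40,0,0,0,0],[40,0,0,0,0]]]' >/dev/null
python3 go.py 0.5808 0.0083 0.07 79.6
```

```text
t 6.0 p [0.5825 0.0075 0.1368] yang 79.51 shift [0.0027 0.0007 0.0891] turn -0.0005 gap 0.057 F [ 0.6  0.  -2.9] ff 54.6 j6 -1.58
```

```bash

python3 -m pendant '[[[40,0.002,0.001,0.02,0],[40,0.002,0.001,0.045,0],[40,0.002,0.001,0.07,0],[40,0.002,0.001,0.085,0],[40,0.002,0.001,0.089,0]]]' >/dev/null
python3 -m pendant '[[[40,0,0,0,0],[40,0,0,0,0],[40,0,0,0,0]]]' >/dev/null
python3 go.py 0.5808 0.0083 0.059 79.6
```

```text
t 6.8 p [0.5808 0.01   0.0696] yang 79.61 shift [-0.0003 -0.0023  0.0141] turn 0.0 gap 0.0574 F [ 0.5 -0.1 -3.4] ff 54.7 j6 -1.58
```

```bash

python3 -m pendant '[[[40,0,-0.001,0.004,0],[40,0,-0.001,0.008,0],[40,0,-0.001,0.012,0],[40,0,-0.001,0.013,0],[40,0,-0.001,0.013,0]]]' >/dev/null
python3 go.py 0.5808 0.0083 0.059 79.6
```

```text
t 7.3 p [0.5796 0.0096 0.0584] yang 79.61 shift [-0.0018 -0.0014 -0.0008] turn 0.0 gap 0.0578 F [-0.4 -0.2 -2. ] ff 54.7 j6 -1.58
```

```bash

python3 -m pendant '[[[40,0,-0.001,0.001,0],[40,0,-0.001,0.001,0],[40,0,-0.001,0.001,0]]]' >/dev/null
python3 go.py 0.5808 0.0083 0.059 79.6
```

```text
t 7.6 p [0.5798 0.0087 0.0581] yang 79.6 shift [-0.0014 -0.0002 -0.0012] turn 0.0 gap 0.0573 F [-0.5  0.6 -2.6] ff 54.7 j6 -1.58
```

```bash

python3 -m pendant '[[[40,-0.001,0,0.001,0],[40,-0.001,0,0.002,0],[40,-0.001,0,0.002,0],[40,-0.001,0,0.002,0]]]' >/dev/null
python3 go.py 0.5808 0.0083 0.059 79.6
```

```text
t 8.0 p [0.5801 0.0087 0.058 ] yang 79.63 shift [-0.0011 -0.0003 -0.0014] turn 0.0001 gap 0.0571 F [-8.2  1.1 10.9] ff 56.1 j6 -1.58
```

```bash

python3 -m pendant '[[[70,0,0,-0.001,0],[80,0,0,-0.001,0],[100,0,0,-0.001,0],[100,0,0,-0.001,0]]]' >/dev/null
python3 go.py 0.5808 0.0083 0.059 79.6
python3 -m pendant '[[[100,0,0,-0.02,0],[100,0,0,-0.06,0],[100,0,0,-0.11,0],[100,0,0,-0.16,0],[100,0,0,-0.2,0]]]' >/dev/null
python3 -m pendant '[[[100,0.05,-0.05,-0.03,0],[100,0.05,-0.05,-0.03,0],[100,0.05,-0.05,-0.03,0]]]' >/dev/null
python3 go.py 0.4248 -0.2407 0.2 79.6
cat > look2.py <<'E'
from h import *; import sys
im,d,c,M,f=cam(sys.argv[2] if len(sys.argv)>2 else 'wrist'); cv2.imwrite(sys.argv[1],im[...,::-1]); P=cloud(d,c,M,f)
q=[.5808,.0083]
D=np.linalg.norm(P[...,:2]-q,axis=-1)
for n,h,rr in [('stage',.0555,.055),('large',.069,.05),('small',.083,.05)]:
    m=((D<rr)&(abs(P[...,2]-h)<.0055)).astype(np.uint8)
    m=cv2.morphologyEx(m,cv2.MORPH_OPEN,np.ones((3,3)))
    if m.sum()<50: print(n,'none'); continue
    lab=cv2.connectedComponentsWithStats(m); m=lab[1]==1+lab[2][1:,4].argmax(); A=P[m]
    print(n,cv2.minEnclosingCircle(A[:,:2].astype(np.float32)),'med',A.mean(0).round(4),m.sum(), 'plane',np.linalg.lstsq(np.c_[A[:,:2]-q,np.ones(len(A))],A[:,2],rcond=None)[0].round(3))
E
python3 look2.py pics/w4.png
```

```text
t 8.4 p [0.5808 0.0085 0.0574] yang 79.6 shift [-0.0001 -0.0003 -0.0022] turn 0.0 gap 0.0853 F [0.8 1.  0.2] ff 0.0 j6 -1.58
t 9.2 p [ 0.5369 -0.0222  0.2318] yang 79.52 shift [ 0.0941 -0.3137  0.0421] turn -0.0004 gap 0.0852 F [ 0.1  0.7 -0.2] ff 0.0 j6 -1.65
stage ((0.5808100700378418, 0.011016991920769215), 0.0444766990840435) med [0.5742 0.0099 0.0548] 1716 plane [0.    0.    0.055]
large ((0.5809082984924316, 0.008538457565009594), 0.03015942871570587) med [0.5796 0.0088 0.0687] 2158 plane [0.007 0.001 0.069]
small none
```

View pics/w4.png

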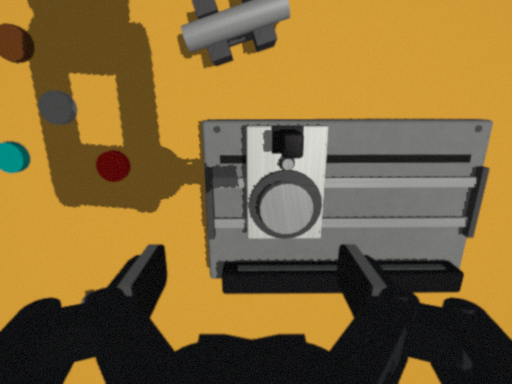

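The large disc at (287,209) lies flat on the stage, concentric within about 1 mm. Next, the small disc.

```bash

python3 -m pendant '[[[100,0.02,-0.06,0,0],[100,0.04,-0.12,0,0],[100,0.06,-0.18,0.01,0],[100,0.08,-0.24,0.03,0],[100,0.094,-0.29,0.06,0]]]' >/dev/null
python3 -m pendant '[[[100,0,-0.024,0.03,0],[100,0,-0.024,0.06,0],[100,0,-0.024,0.1,0],[100,0,-0.024,0.13,0],[100,0,-0.024,0.14,0]]]' >/dev/null
python3 -m pendant '[[[100,0,0,0,0],[100,0,0,0,0],[100,0,0,0,0]]]' >/dev/null
python3 go.py 0.4248 -0.2407 0.004 79.6
python3 - <<'E'
from h import *
im,d,c,M,f=cam('wrist'); P=cloud(d,c,M,f)
m=(np.linalg.norm(P[...,:2]-[.4248,-.2407],axis=-1)<.03)&(abs(P[...,2]-.014)<.005)
print(cv2.minEnclosingCircle(P[m][:,:2].astype(np.float32)),m.sum())
E
```

```text
t 10.55 p [ 0.426 -0.241  0.081] yang 79.63 shift [0.0018 0.0003 0.1027] turn 0.0002 gap 0.0851 F [-0.1  0.6  0.2] ff 0.0 j6 -2.15
((0.42454707622528076, -0.24066010117530823), 0.02016061544418335) 2019
```

```bash

python3 -m pendant '[[[100,0.002,0,0.02,0],[100,0.002,0,0.05,0],[100,0.002,0,0.08,0],[100,0.002,0,0.096,0],[100,0.002,0,0.102,0]]]' >/dev/null
python3 -m pendant '[[[90,0,0,0,0],[70,0,0,0,0],[60,0,0,0,0]]]' >/dev/null
python3 go.py 0.4246 -0.2407 0.004 79.6
```

```text
t 11.4 p [ 0.4242 -0.2408  0.0043] yang 79.61 shift [-0.0005  0.0002  0.0004] turn 0.0 gap 0.0513 F [ 0.  -0.7  0.4] ff 0.0 j6 -2.15
```

```bash

python3 -m pendant '[[[50,0,0,0,0],[40,0,0,0,0],[25,0,0,0,0],[20,0,0,0,0]]]' 40 >/dev/null
python3 go.py 0.4246 -0.2407 0.004 79.6
python3 -m pendant '[[[20,0,0,-0.01,0],[20,0,0,-0.05,0],[20,0,0,-0.11,0],[20,0,0,-0.16,0],[20,0,0,-0.2,0]]]' >/dev/null
python3 -m pendant '[[[20,0,0,0,0],[20,0,0,0,0]]]' >/dev/null
python3 go.py 0.5809 0.0085 0.18 79.6
python3 - <<'E'
from h import *
im,d,c,M,f=cam('wrist'); P=cloud(d,c,M,f); s=monitor.get_obs(); p=s['position']
g=np.stack(np.meshgrid(np.arange(512),np.arange(384)),-1)
m=(np.linalg.norm(P[...,:2]-p[:2],axis=-1)<.03)&(P[...,2]>p[2]+.003)&(P[...,2]<p[2]+.013)&(im.min(-1)>60)
print(p,P[m].mean(0),cv2.minEnclosingCircle(P[m][:,:2].astype(np.float32)),m.sum(), np.argwhere(m).min(0),np.argwhere(m).max(0))
E
```

```text
t 11.8 p [ 0.424  -0.2406  0.0043] yang 79.61 shift [-0.0008 -0.      0.0003] turn 0.0001 gap 0.038 F [-2.6  0.7  7.1] ff 39.3 j6 -2.15
t 12.5 p [ 0.4236 -0.2402  0.1537] yang 79.61 shift [-0.1466  0.364  -0.0351] turn 0.0001 gap 0.0376 F [ 0.1  0.6 -2.5] ff 40.6 j6 -2.15
[ 0.42288073 -0.23954663  0.15244689] [ 0.42239231 -0.23966684  0.16198291] ((0.41899576783180237, -0.23907707631587982), 0.025817764922976494) 4401 [217 201] [290 302]
```

```bash

python3 -m pendant '[[[20,-0.018,0.045,-0.02,0],[20,-0.043,0.107,-0.03,0],[20,-0.068,0.169,-0.035,0],[20,-0.093,0.231,-0.035,0],[20,-0.118,0.293,-0.035,0]]]' >/dev/null
python3 -m pendant '[[[20,-0.018,0.045,0,0],[20,-0.026,0.063,0.02,0],[20,-0.0285,0.07,0.05,0],[20,-0.0285,0.07,0.08,0],[20,-0.0285,0.07,0.1,0]]]' >/dev/null
python3 -m pendant '[[[20,0,0,0,0],[20,0,0,0,0],[20,0,0,0,0]]]' >/dev/null
python3 go.py 0.5804 0.0085 0.077 79.6
```

```text
t 13.85 p [0.5808 0.0063 0.1055] yang 79.58 shift [0.0011 0.0027 0.038 ] turn -0.0001 gap 0.0376 F [ 0.2  0.5 -1.2] ff 40.8 j6 -1.58
```

```bash

python3 -m pendant '[[[20,0.0005,0.001,0.01,0],[20,0.0005,0.002,0.02,0],[20,0.0005,0.002,0.03,0],[20,0.0005,0.002,0.037,0],[20,0.0005,0.002,0.038,0]]]' >/dev/null
python3 -m pendant '[[[20,0,0,0,0],[20,0,0,0,0]]]' >/dev/null
python3 go.py 0.5804 0.0085 0.0745 79.6
```

```text
t 14.55 p [0.5802 0.0082 0.0762] yang 79.61 shift [-0.0003  0.0004  0.0023] turn 0.0 gap 0.0382 F [ 1.1 -0.1 -0.5] ff 40.8 j6 -1.58
```

```bash

python3 -m pendant '[[[20,0,0,0.001,0],[20,0,0,0.002,0],[20,0,0,0.002,0],[20,0,0,0.002,0]]]' >/dev/null
python3 go.py 0.5804 0.0085 0.0745 79.6
```

```text
t 14.95 p [0.5799 0.0083 0.0746] yang 79.6 shift [-0.0005  0.0004  0.0001] turn 0.0 gap 0.0377 F [-0.5  0.3 -1.6] ff 40.8 j6 -1.58
```

```bash

python3 -m pendant '[[[20,0,0,0.001,0],[20,0,0,0.001,0],[20,0,0,0.001,0]]]' >/dev/null
python3 go.py 0.5804 0.0085 0.0745 79.6
```

```text
t 15.25 p [0.58   0.0083 0.0743] yang 79.61 shift [-0.0004  0.0004 -0.0003] turn 0.0 gap 0.0375 F [-1.8  0.   6.1] ff 41.3 j6 -1.58
```

Contact made (+6 N), so I release, back off and check.

```bash

python3 -m pendant '[[[45,0,0,0,0],[60,0,0,0,0],[70,0,0,0,0],[70,0,0,0,0]]]' >/dev/null
python3 -m pendant '[[[70,0,0,-0.02,0],[70,0,0,-0.06,0],[70,0,0,-0.11,0],[70,0.02,-0.02,-0.16,0],[70,0.05,-0.03,-0.2,0]]]' >/dev/null
python3 -m pendant '[[[70,0,0,0,0],[70,0,0,0,0],[70,0,0,0,0]]]' >/dev/null
python3 look2.py pics/w5.png; python3 look.py pics/w5b.png | grep handle
python3 go.py 0.508 0.0215 0.16 79.6
```

```text
stage ((0.5829927325248718, 0.009397691115736961), 0.043170832097530365) med [0.5744 0.0105 0.0549] 1800 plane [-0.    -0.     0.055]
large ((0.5809831619262695, 0.008565656840801239), 0.030125858262181282) med [0.5743 0.0091 0.0688] 1112 plane [ 0.004 -0.002  0.069]
small ((0.5809739232063293, 0.008228172548115253), 0.020184502005577087) med [0.5798 0.0084 0.0827] 1096 plane [ 0.017 -0.001  0.083]
handle ((0.5077066421508789, 0.022699324414134026), (0.02006695233285427, 0.023520585149526596), 79.55248260498047) [0.50716743 0.02242392 0.09828057]
t 16.55 p [ 0.5386 -0.0068  0.2225] yang 79.61 shift [0.0467 0.0298 0.0834] turn 0.0001 gap 0.0596 F [ 0.   0.2 -0.1] ff 0.0 j6 -1.62
```

View pics/w5.png

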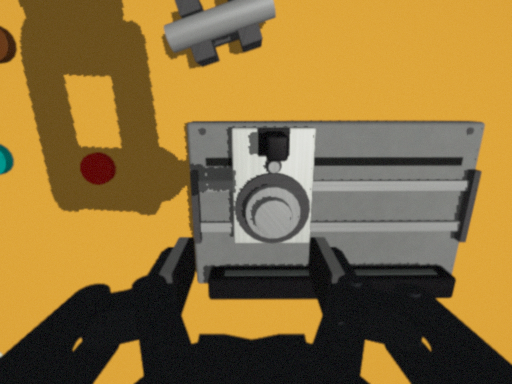

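The stack is concentric: small disc at (273,210) on the large one. Moving on to the handle at (274,145).

```bash

python3 -m pendant '[[[70,0.02,0.015,0.02,0],[70,0.04,0.03,0.04,0],[70,0.047,0.03,0.06,0],[70,0.047,0.03,0.083,0],[70,0.047,0.03,0.083,0]]]' >/dev/null
python3 -m pendant '[[[70,0,0,0,0],[70,0,0,0,0],[70,0,0,0,0]]]' >/dev/null
python3 go.py 0.507 0.0220 0.067 79.6
```

```text
t 17.35 p [0.5091 0.0212 0.1623] yang 79.6 shift [0.0031 0.0005 0.1271] turn 0.0 gap 0.06 F [0.8 0.7 0.3] ff 0.0 j6 -1.58
```

```bash

python3 -m pendant '[[[70,0.003,0.0005,0.02,0],[70,0.003,0.0005,0.05,0],[70,0.003,0.0005,0.08,0],[70,0.003,0.0005,0.11,0],[70,0.003,0.0005,0.127,0]]]' >/dev/null
python3 -m pendant '[[[60,0,0,0,0],[50,0,0,0,0],[45,0,0,0,0]]]' >/dev/null
python3 go.py 0.507 0.0220 0.067 79.6
```

```text
t 18.15 p [0.5074 0.022  0.0676] yang 79.61 shift [ 0.0005 -0.0001  0.0008] turn 0.0 gap 0.0383 F [-0.4 -0.4  0.2] ff 0.0 j6 -1.58
```

```bash

python3 -m pendant '[[[40,0,0,0,0],[35,0,0,0,0],[30,0,0,0,0],[27,0,0,0,0],[24,0,0,0,0]]]' 25 >/dev/null
python3 -m pendant '[[[20,0,0,0,0],[15,0,0,0,0],[10,0,0,0,0],[10,0,0,0,0]]]' 30 >/dev/null
python3 go.py 0.507 0.0220 0.067 79.6
```

```text
t 19.05 p [0.5064 0.0222 0.0666] yang 79.61 shift [-0.0009 -0.0002 -0.0006] turn 0.0001 gap 0.0197 F [-1.4  2.3  4.8] ff 30.2 j6 -1.58
```

```bash

python3 -m pendant '[[[10,0,0.004,0,0],[10,0,0.011,0,0],[10,0,0.019,0,0],[10,0,0.025,0,0],[10,0,0.029,0,0]]]' >/dev/null
python3 go.py 0.507 0.0220 0.067 79.6
python3 -m pendant '[[[10,0,0.001,0,0],[10,0,0.002,0,0],[10,0,0.003,0,0]]]' >/dev/null
cat > st.py <<'E'
from h import *
s=monitor.get_obs();R=np.array(s['orientation']).reshape(3,3)
u=np.array([np.cos(np.radians(79.6)),np.sin(np.radians(79.6)),0]);v=np.array([u[1],-u[0],0])
d=np.array(s['position'])-[.507,.022,.067]
print('t %.2f s=%.2f mm lat %.2f  Falong %.2f Flat %.2f Fz %.1f ff %.0f v'%(s['clock'],1e3*d@u,1e3*d@v,np.array(s['wrist_force'])@u,np.array(s['wrist_force'])@v,s['wrist_force'][2],s['finger_force']))
E
python3 st.py
```

```text
t 19.55 p [0.5099 0.0425 0.0665] yang 79.62 shift [-0.0011 -0.0276 -0.0006] turn 0.0001 gap 0.0199 F [-4.1 -5.6  6.9] ff 30.4 j6 -1.54
t 19.85 s=22.93 mm lat -0.80  Falong -5.51 Flat -2.34 Fz 7.0 ff 30 v
```

```bash

python3 -m pendant '[[[10,0,0.001,0,0],[10,0,0.002,0,0],[10,0,0.0027,0,0]]]' >/dev/null; python3 st.py
python3 -m pendant '[[[10,0,0.001,0,0],[10,0,0.002,0,0],[10,0,0.0027,0,0]]]' >/dev/null; python3 st.py
python3 -m pendant '[[[10,0,0.001,0,0],[10,0,0.002,0,0],[10,0,0.0027,0,0]]]' >/dev/null; python3 st.py
python3 -m pendant '[[[10,0,0.001,0,0],[10,0,0.002,0,0],[10,0,0.0027,0,0]]]' >/dev/null; python3 st.py
```

```text
t 20.15 s=24.88 mm lat -0.82  Falong -5.46 Flat -3.42 Fz 7.5 ff 30 v
t 20.45 s=26.90 mm lat -0.81  Falong -6.22 Flat -3.00 Fz 6.0 ff 30 v
t 20.75 s=28.96 mm lat -0.81  Falong -6.49 Flat -3.38 Fz 7.2 ff 30 v
t 21.05 s=30.93 mm lat -0.84  Falong -6.03 Flat -3.62 Fz 7.1 ff 30 v
```

```bash

python3 -m pendant '[[[10,0,0.001,0,0],[10,0,0.002,0,0],[10,0,0.0027,0,0]]]' >/dev/null; python3 st.py
python3 -m pendant '[[[10,0,0.001,0,0],[10,0,0.002,0,0],[10,0,0.0027,0,0]]]' >/dev/null; python3 st.py
python3 -m pendant '[[[10,0,0.001,0,0],[10,0,0.002,0,0],[10,0,0.0027,0,0]]]' >/dev/null; python3 st.py
```

```text
t 21.35 s=33.00 mm lat -0.84  Falong -5.51 Flat -3.47 Fz 7.0 ff 30 v
t 21.65 s=35.02 mm lat -0.86  Falong -6.29 Flat -3.16 Fz 6.6 ff 30 v
t 21.95 s=37.06 mm lat -0.86  Falong -5.65 Flat -4.05 Fz 6.4 ff 30 v
```

```bash

python3 -m pendant '[[[10,0,0.001,0,0],[10,0,0.002,0,0],[10,0,0.0027,0,0]]]' >/dev/null; python3 st.py
python3 -m pendant '[[[10,0,0.001,0,0],[10,0,0.002,0,0],[10,0,0.0027,0,0]]]' >/dev/null; python3 st.py
```

```text
t 22.25 s=39.08 mm lat -0.87  Falong -6.18 Flat -2.88 Fz 7.4 ff 30 v
t 22.55 s=41.09 mm lat -0.90  Falong -6.40 Flat -3.65 Fz 6.9 ff 30 v
```

```bash

python3 -m pendant '[[[10,0,0.001,0,0],[10,0,0.002,0,0],[10,0,0.0027,0,0]]]' >/dev/null; python3 st.py
python3 -m pendant '[[[10,0,0.001,0,0],[10,0,0.002,0,0],[10,0,0.0027,0,0]]]' >/dev/null; python3 st.py
python3 -m pendant '[[[10,0,0.001,0,0],[10,0,0.002,0,0],[10,0,0.0027,0,0]]]' >/dev/null; python3 st.py
```

```text
t 22.85 s=43.15 mm lat -0.87  Falong -5.76 Flat -3.10 Fz 6.6 ff 30 v
t 23.15 s=45.16 mm lat -0.87  Falong -5.86 Flat -3.14 Fz 7.0 ff 31 v
t 23.45 s=47.16 mm lat -0.86  Falong -4.73 Flat -3.43 Fz 6.5 ff 31 v
```

```bash

python3 -m pendant '[[[10,0,0.001,0,0],[10,0,0.002,0,0],[10,0,0.0027,0,0]]]' >/dev/null; python3 st.py
python3 -m pendant '[[[10,0,0.001,0,0],[10,0,0.002,0,0],[10,0,0.0027,0,0]]]' >/dev/null; python3 st.py
```

```text
t 23.75 s=49.20 mm lat -0.91  Falong -7.01 Flat -2.63 Fz 7.2 ff 30 v
t 24.05 s=51.23 mm lat -0.90  Falong -5.99 Flat -3.10 Fz 7.2 ff 30 v
```

```bash

python3 -m pendant '[[[10,0,0.001,0,0],[10,0,0.002,0,0],[10,0,0.0027,0,0]]]' >/dev/null; python3 st.py
python3 -m pendant '[[[10,0,0.001,0,0],[10,0,0.002,0,0],[10,0,0.0027,0,0]]]' >/dev/null; python3 st.py
python3 -m pendant '[[[10,0,0.001,0,0],[10,0,0.002,0,0],[10,0,0.0027,0,0]]]' >/dev/null; python3 st.py
```

```text
t 24.35 s=53.25 mm lat -0.90  Falong -4.25 Flat -3.75 Fz 7.4 ff 31 v
t 24.65 s=55.27 mm lat -0.89  Falong -5.78 Flat -3.86 Fz 7.4 ff 31 v
t 24.95 s=57.36 mm lat -0.93  Falong -6.34 Flat -3.65 Fz 7.6 ff 30 v
```

```bash

python3 -m pendant '[[[10,0,0.001,0,0],[10,0,0.002,0,0],[10,0,0.0027,0,0]]]' >/dev/null; python3 st.py
python3 -m pendant '[[[10,0,0.001,0,0],[10,0,0.002,0,0],[10,0,0.0027,0,0]]]' >/dev/null; python3 st.py
python3 -m pendant '[[[10,0,0.001,0,0],[10,0,0.002,0,0],[10,0,0.0027,0,0]]]' >/dev/null; python3 st.py
```

```text
t 25.25 s=59.70 mm lat -0.92  Falong -2.75 Flat -2.93 Fz 6.7 ff 31 v
t 25.55 s=62.21 mm lat -0.93  Falong -1.20 Flat -3.66 Fz 6.3 ff 30 v
t 25.85 s=64.25 mm lat -0.93  Falong -2.38 Flat -2.95 Fz 6.4 ff 30 v
```

Drag began to fall at 59 mm, so I go on in smaller steps.

```bash

python3 -m pendant '[[[10,0,0.0007,0,0],[10,0,0.0013,0,0],[10,0,0.0013,0,0]]]' >/dev/null; python3 st.py
python3 -m pendant '[[[10,0,0.0007,0,0],[10,0,0.0013,0,0],[10,0,0.0013,0,0]]]' >/dev/null; python3 st.py
```

```text
t 26.15 s=65.23 mm lat -0.95  Falong -0.93 Flat -3.57 Fz 6.3 ff 30 v
t 26.45 s=66.21 mm lat -0.97  Falong -0.98 Flat -3.37 Fz 6.6 ff 30 v
```

```bash

python3 -m pendant '[[[10,0,0.0007,0,0],[10,0,0.0013,0,0],[10,0,0.0013,0,0]]]' >/dev/null; python3 st.py
python3 -m pendant '[[[10,0,0.0007,0,0],[10,0,0.0013,0,0],[10,0,0.0013,0,0]]]' >/dev/null; python3 st.py
```

```text
t 26.75 s=67.08 mm lat -0.96  Falong -1.30 Flat -3.20 Fz 7.5 ff 30 v
t 27.05 s=67.66 mm lat -0.97  Falong -4.74 Flat -4.07 Fz 7.5 ff 31 v
```

```bash

python3 -m pendant '[[[10,0,0.0007,0,0],[10,0,0.0013,0,0],[10,0,0.0013,0,0]]]' >/dev/null; python3 st.py
```

```text
t 27.35 s=68.06 mm lat -0.97  Falong -6.83 Flat -3.62 Fz 7.4 ff 31 v
```

```bash

python3 -m pendant '[[[10,0,0.0007,0,0],[10,0,0.0013,0,0],[10,0,0.0013,0,0]]]' >/dev/null; python3 st.py
```

```text
t 27.65 s=68.45 mm lat -0.96  Falong -9.64 Flat -4.77 Fz 7.3 ff 31 v
```

Resistance climbed past the plain drag to 9.6 N, which is the far wall of the notch. I back off to mid-seat.

```bash

python3 -m pendant '[[[10,0,-0.0013,0,0],[10,0,-0.0026,0,0],[10,0,-0.004,0,0],[10,0,-0.0047,0,0],[10,0,-0.0047,0,0]]]' 35 >/dev/null; python3 st.py
python3 -m pendant '[[[10,0,0,0,0],[10,0,0,0,0],[10,0,0,0,0],[10,0,0,0,0]]]' >/dev/null; python3 st.py
python3 - <<'E'
from h import *
s=monitor.get_obs(); p=np.array(s['position']); print(p)
im,d,c,M,f=cam('wrist'); P=cloud(d,c,M,f)
u=np.array([np.cos(np.radians(79.6)),np.sin(np.radians(79.6))]); q=np.array([.5808,.0083])+.0665*u; print(q)
D=np.linalg.norm(P[...,:2]-q,axis=-1)
for n,h,rr in [('large',.069,.04),('small',.083,.04)]:
    m=(D<rr)&(abs(P[...,2]-h)<.005); print(n,m.sum(), cv2.minEnclosingCircle(P[m][:,:2].astype(np.float32)) if m.sum()>10 else '')
cv2.imwrite('pics/w6.png',im[...,::-1])
a=cam('top')[0]; 
cv2.imwrite('pics/f.png',np.hstack([im,cv2.resize(a[110:230,150:300],(400,384))])[...,::-1][:, :, :])
x=cv2.imread('pics/f.png'); cv2.imwrite('pics/f.png',cv2.resize(x,(798,336)))
E
```

```text
t 28.15 s=66.86 mm lat -0.97  Falong 0.21 Flat -3.24 Fz 6.5 ff 34 v
t 28.55 s=66.84 mm lat -0.96  Falong 0.10 Flat -3.33 Fz 5.9 ff 34 v
[0.51811993 0.08791441 0.06650471]
[0.59280452 0.0737075 ]
large 917 ((0.5686662197113037, 0.07887590676546097), 0.017040548846125603)
small 0
```

View pics/f.png

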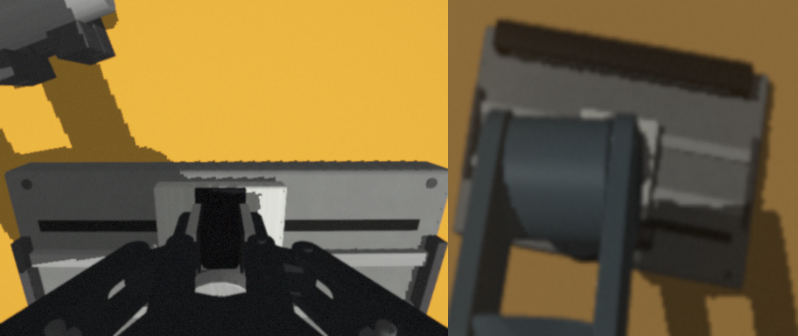

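The wrist view shows the handle gripped at (220,230). The arm hides the stack in both cameras, so I check it with the scene camera's depth.

```bash

sed -i 's/q=\[.5808,.0083\]/q=[.5928,.0737]/' look2.py; python3 look2.py pics/s2.png scene; python3 st.py
```

```text
stage ((0.5893915295600891, 0.08071774989366531), 0.05030253529548645) med [0.5978 0.0613 0.0557] 320 plane [ 0.008 -0.015  0.055]
large ((0.5944145917892456, 0.07379425317049026), 0.030168848112225533) med [0.6026 0.0616 0.0697] 162 plane [-0.057  0.06   0.071]
small ((0.5935025811195374, 0.07316859066486359), 0.02036176808178425) med [0.5948 0.0707 0.084 ] 157 plane [-0.026  0.065  0.084]
t 28.70 s=66.86 mm lat -0.95  Falong -0.13 Flat -3.79 Fz 6.1 ff 34 v
```

The stack is intact, centred within about 1 mm, and the ball is seated.

```bash
python3 -c "from bench import close_job; print(close_job())"
```

```text
the job is handed in; nothing more can be done
None
```

The job is handed in at about 29 s of the 72 s, though no verdict came back: both discs are stacked within about 1 mm of centre, the ball is seated in the notch going by the push force, and the handle is still gripped.

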